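# Mesh the honing machine's drive and start it

## Robot

A 6-joint arm with a two-finger parallel gripper is mounted at the origin on the work surface. World frame = base frame: x ahead of the robot, y to its left, z up, the work surface at z = 0. Lengths are in m, angles in degrees, forces in N, time in s.
With the tool pointing down it reaches from about 0.35 to 0.875 m from the base axis. Payload 4.2 kg.
Tool frame: the origin (TCP) lies midway between the tips of the shut fingers; the grasp point (between the pads) lies 19 mm behind it; z points along the fingers, y is the line along which they close (so a half turn about z gives the same grasp; the last joint's range is limited). The gripper opens to 87 mm and grips with 3 to 60 N. Pads are 19 mm wide; open, the fingers measure 117 mm over their backs; the gripper's body (75 mm by 190 mm) begins 51 mm behind the grasp point.
Start: joints at [87.468, 22.042, 0.453, 0, -68.411, -14.817], TCP at [0.186, 0.597, 0.223] pointing down, gripper open.
Joint ranges: [-179.83, 179.83], [-69.29, 118.12], [-61.27, 80.66], [-181.25, 117.63], [-171.15, -9.14], [-177.46, 177.46]. Speed limits (degrees/s): [159.86, 159.86, 180, 180, 180, 180].

## Interface

Orientations are given as a 3x3 rotation matrix whose columns are the frame's x, y, z axes.
In Python, from station import sense, capture, camera_params, finish_job gives the robot as it stands.
- The arm moves only by the tool drive_tool, never from a script. Its argument "rows" is a list of rows, each an object of numbers: "tx", "ty", "tz": the shift along the tool's x, y, z in cm; "ax", "ay", "az": the turn, a rotation vector about the tool's x, y, z in rad; "claw": the finger opening in cm, from 0 to 8.7. In form: [{"tx": .., "ty": .., "tz": .., "ax": .., "ay": .., "az": .., "claw": ..}, ...]. A call has 1 to 10 rows; each row shifts and turns the commanded pose from where the row before left it, along the tool's axes as they then stand; what a row does not reach is not made up. A row lasts 1/12 s, in which the tool goes at most 41.7 mm and 7.16 degrees, less where a joint would pass 70% of its speed; a pose out of reach is approached as far as the arm can. A call with a gripper value outside its range is refused whole. The fingers move at their own pace and stop on an object; the grip force is fixed at half the most. Time passes only in rows, so rows that do not move let the fingers close. It gives the time, the measured TCP pose, the force, the opening and the grip force at its end, in the units of the state.
- sense(): the state, without advancing time (a new reading comes with each control period).
- capture(name): name is "scene" or "top"; returns (picture, depth): 400x640x3 uint8, red, green, blue; 400x640 float32, m along the optical axis (not along the pixel's ray), 0 where there is no reading.
- camera_params(name): a dict with "intrinsics" (3x3 intrinsics, pixels), "R" (3x3) and "t" (3): a world point X has camera coordinates R X + t. Camera axes: x right, y down, z forward; pixel columns grow to the right and rows downward; lengths in m; the calibration is good to about 2 mm. A picture is of the moment at which its call begins. camera_params takes no time and is no camera call.
- finish_job(): hands the job in; it is judged then, once.
The state is a dict: "time_s": time; "joints": joint angles; "joint_velocities": joint speeds; "effort": joint torques, N m; "tcp_pos": TCP position; "ee_rot": TCP orientation; "wrist_force": force on the tool from outside, world axes, zero at the start; "moment": the same for the moment, N m; "gripper_width": opening from 0.0 (shut) to 1.0 (fully open); "gripper_force": force on a finger pad.
Only numpy, scipy, OpenCV 4.12 (cv2) and the standard library are available. Lean on these libraries where they do the work, as an engineer would, in place of code of your own. Each camera call takes 0.05 s, during which the arm holds its last target. There are 200 camera calls.

## Task

Get the honing machine running: push the black gear-change knob down off its neutral stop without forcing it, then rock the wheel by its clamp grip until the teeth mesh and the knob drops fully home. Only then flip the yellow guard on the switch box up and back until it stays open, and press the green start button until it latches down. Let go of everything, and leave the mallet, gouge, jar and carved tile where they lie.

Things in the scene. Friction and masses are not known exactly. Their poses are not given: they have to be found in the camera images.
- honer: Honing machine: round green housing 270 mm across, 80 mm high; origin on the bench under the wheel's vertical axis. A brown wheel (172 mm across, top 117 mm up) turns on it; below the wheel a steel ring of 12 coarse teeth reaches 118 mm from the axis. A grey post (40 x 56 mm, 125 mm high) with the gear knob stands on the -x side, 142 mm from the axis.
- spindle_grip (a point): Point to grip on the wheel's clamp grip, an upright black bar on the wheel's axis, 56 mm long, 14 mm thick, 34 mm high, white line on top at one end. The point is 145 mm above the bench, 13 mm under the bar's top, 28 mm above the leather. x axis along the bar; it turns with the spindle, which turns lightly (0.06 N m; up to 0.6 N m more when meshed).
- spindle (a joint): Turn of wheel, clamp grip and toothed ring, rad, positive anticlockwise from above, stops at -3 and 3. Starts within 0.09 of 0. A gap between teeth comes under the drive dog every 30 degrees; the middle of the nearest is 5 to 15 degrees away, either way, and must be felt for, as the dog's place differs from time to time. It fits with about 2 degrees to spare each way.
- gear_knob_top (a point): Centre of the flat top of the black mushroom gear knob: head 42 mm across, 25 mm high, top face 30 mm across, on the machine's grey post. 167 mm above the bench in neutral, 151 mm fully home. Under the head a red neck shows: 17 mm of it in neutral, about 10 mm on a tooth, 1 mm fully home.
- gear_knob (a joint): Downward travel of the knob, m: 0 to 0.001 neutral, 0.016 fully home. A detent holds it up (3 to 4 N to move); past 4 mm a spring draws it down by itself with about 3 N. At the start a tooth is in the way: it stops near 0.007, sprung on the tooth, and drops home when the spindle brings a gap under its dog. The dog gives along the ring, so a few degrees too far do no harm. Over 40 N is forcing it.
- switch_box: Grey switch box, 130 (x) x 100 (y) x 100 mm high on a 150 x 120 mm foot, origin on the bench under its middle. Yellow guard on top, hinged at the back (+x), its free end at the front (-x).
- guard_rod (a point): Point to grip on the guard's opening rod: a 12 mm round steel bar along y, sticking out 80 mm sideways (box's -y side) from the front end of the guard. The point is on its axis, 42 mm out from the guard's side, 44 mm from the rod's free end, 136 mm above the bench when closed. Moves with the guard.
- guard_hinge (a point): Middle of the guard's hinge line, 132 mm above the bench, fixed to the box, with the box's axes: y along the hinge line, -x to the front. Guard closed, guard_rod is at (-80, -80, +4) mm from here in these axes; the button's centre is 60 mm in front of it (x = -60 mm, y = 0).
- guard (a joint): Opening angle of the yellow guard (90 x 76 x 5 mm, skirts 20 mm deep, 60 g), rad: 0 closed over the button, 1.95 fully back on its stop. Turns about guard_hinge, front edge up and over to the back. Loose hinge: let go before upright (1.57) it falls shut; past 1.65 it falls open and stays.
- start_button_top (a point): Centre of the top of the green start button, 32 mm across, in a black collar 46 mm across on the switch box. 122 mm above the bench when out, 10 mm under the closed guard, which hides it.
- start_button (a joint): How far the button is pressed, m: 0 out, 0.006 fully in. Takes about 5 N; past about 4 mm it snaps in and stays latched down.
- mallet: Joiner's mallet lying on the bench: dark head 75 x 130 mm, 60 mm high, centred 110 mm along +x from the origin; pale handle to 165 mm along -x. Leave alone.
- gouge: Carving gouge lying on the bench: 120 mm wooden handle to -x of the origin, 140 mm steel blade to +x, 30 mm high. Leave alone.
- polish_jar: Amber jar of honing polish with metal lid, 60 mm across, 55 mm high, origin at its base. Leave alone.
- carved_tile: Loose carved wooden tile, 110 x 110 x 24 mm, origin at its underside. Leave alone.

How it is judged (in metres and radians):
On the way, in this order (a step that is already met when the one before it is completed fails the run):
1. the gear knob is down fully home, teeth meshed, with guard and button untouched (value of joint gear_knob above 0.0145 m and value of joint start_button below 0.003 m and value of joint guard below 0.3 rad), for 0.2 s.
2. the guard stands open past upright (value of joint guard above 1.65 rad and value of joint start_button below 0.003 m), for 0.2 s.
3. the start button is pressed in (value of joint start_button above 0.005 m and value of joint gear_knob above 0.0145 m), for 0.2 s.
At the end, for the whole second after the job is handed in: The gear knob is fully home (joint above 14.5 of 16 mm), the guard open past upright (above 1.65 rad), the start button latched in (above 5 of 6 mm) and the wheel at rest (all of step 3 and value of joint guard above 1.65 rad and velocity of joint spindle between -0.1 and 0.1 rad/s); the robot touches nothing.
It fails at once if the gear knob is pushed with more than 40 N (contact force between gear_knob and the fingers above 40 N or contact force between gear_knob and the arm above 40 N).
It fails at once if the mallet, gouge, jar or tile is moved more than 30 mm (distance of any of mallet, gouge, polish_jar, carved_tile from where it was at the start of the episode above 0.03 m).
It also fails if it takes over 69 s, if anything falls off the work surface, if the arm or the gripper's body presses on something with over 40 N, if the wrist force passes 120 N, or if a joint passes its speed limit or range.

## Working session

There is one attempt and no reset: what is moved stays moved. The work goes in short steps, Python scripts to look and compute and a tool call to move; the robot and the scene stay as the last step left them, time stands still between calls to the robot, and variables do not carry over. Pictures are saved under pics/ and viewed, at most 10 in all, crops included, and the job is handed in when it is done.

Besides the shell and the picture viewer there is one more tool, called after ">>>" in YAML: its name, and indented under it one key for each argument. drive_tool: Moves the arm, as the interface text tells. Its arguments: {"type":"object","properties":{"rows":{"type":"array"}},"required":["rows"]}

```bash
mkdir -p pics; ls; python3 - <<'E'
from station import *
import cv2,numpy as np
for n in("scene","top"):
    p,d=capture(n); np.savez(f"{n}0.npz",p=p,d=d); cv2.imwrite(f"pics/{n}0.png",p[:,:,::-1])
    c=camera_params(n); print(n,c)
s=sense();print(s)
E
```

```text
pics
scene {'intrinsics': array([[376.47586682,   0.        , 319.03424305],
       [  0.        , 376.47586682, 199.68431426],
       [  0.        ,   0.        ,   1.        ]]), 'R': array([[-0.63513706,  0.77233256,  0.01016522],
       [ 0.54619272,  0.45839595, -0.70110389],
       [-0.54614506, -0.43974489, -0.71298668]]), 't': array([ 0.38861712, -0.2408486 ,  1.73840496])}
top {'intrinsics': array([[372.1543255 ,   0.        , 316.10577844],
       [  0.        , 372.1543255 , 191.66372703],
       [  0.        ,   0.        ,   1.        ]]), 'R': array([[-0.00557566, -0.99987193, -0.01500099],
       [-0.98935825,  0.0076969 , -0.1452963 ],
       [ 0.14539316,  0.01403123, -0.98927446]]), 't': array([0.01223501, 0.64357486, 1.4330118 ])}
{'time_s': 0.1, 'joints': array([ 8.74677960e+01,  2.20834565e+01,  3.89389414e-01, -2.43970357e-02,
       -6.84106387e+01, -1.48170389e+01]), 'joint_velocities': array([ 0.0331954 , -0.09130358,  0.17678389,  0.09044014, -0.08249357,
       -0.04439547]), 'effort': array([-7.57985326e-04, -3.91688561e+01,  1.87935412e+01,  4.23191741e+00,
        1.34512660e-02, -7.70979159e-05]), 'tcp_pos': array([0.1861955 , 0.59607278, 0.22161408]), 'ee_rot': array([[ 9.54458048e-01, -2.98344780e-01, -4.76286806e-04],
       [-2.98345148e-01, -9.54456339e-01, -1.80815244e-03],
       [ 8.48578828e-05,  1.86790351e-03, -9.99998252e-01]]), 'wrist_force': array([ 0.5962397 , -0.57044875, -0.04356676]), 'moment': array([ 0.03129847, -0.01126579, -0.02035037]), 'gripper_force': 0.0, 'gripper_width': 1.0007418946301603}
```

View pics/scene0.png

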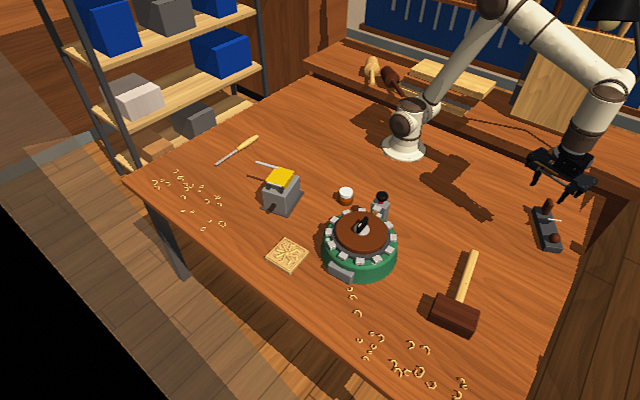

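View pics/top0.png

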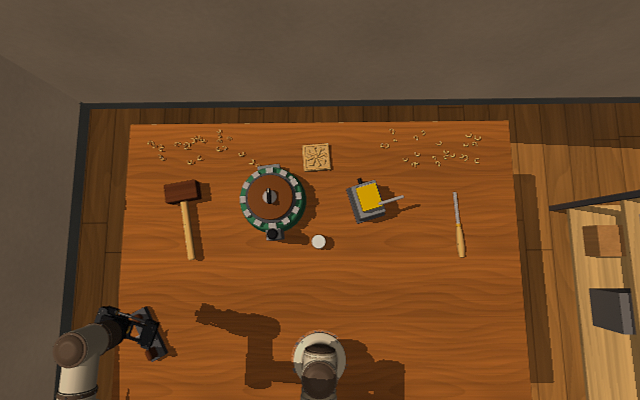

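Top picture: machine axis near (271,197), knob (272,233), box (367,200) with its rod towards (400,197), jar (319,241). Now I'll get positions from the depth.

```bash
cat > h.py <<'E'
import numpy as np,cv2
from station import *
def cloud(d,n):
    c=camera_params(n);K=c["intrinsics"];v,u=np.indices(d.shape)
    P=np.stack([(u-K[0,2])/K[0,0]*d,(v-K[1,2])/K[1,1]*d,d],-1)
    return (P-c["t"])@c["R"]
def proj(X,n):
    c=camera_params(n);q=np.asarray(X)@c["R"].T+c["t"];q=q@c["intrinsics"].T
    return q[...,:2]/q[...,2:]
def at(u,v,z,n):  # pixel ray cut with height z
    c=camera_params(n);r=c["R"].T@np.linalg.inv(c["intrinsics"])@np.array([u,v,1.]);o=-c["R"].T@c["t"]
    return o+r*(z-o[2])/r[2]
E
python3 - <<'E'
from h import *
for n in("top","scene"):
    z=np.load(n+"0.npz");p=z["p"].astype(int);d=z["d"];W=cloud(d,n);ok=d>0
    hsv=cv2.cvtColor(z["p"],cv2.COLOR_RGB2HSV)
    H,S,V=[hsv[...,i].astype(int) for i in range(3)]
    reg=ok&(W[...,0]>.3)&(W[...,0]<.95)&(abs(W[...,1])<.5)
    ye=reg&(H>22)&(H<32)&(S>200)&(W[...,2]>.1)&(V>100)
    print(n,"yellow",ye.sum(),W[ye].mean(0),W[ye].std(0))
    r=cv2.minAreaRect(np.float32(W[ye&(W[...,2]>.125)][:,:2]));print(r)
    kn=reg&(W[...,2]>.155)&(W[...,2]<.18)&(V<80)
    print("knob",kn.sum(),np.median(W[kn],0),W[kn].min(0),W[kn].max(0))
    br=reg&(abs(W[...,2]-.117)<.006)&(H<15)&(S>100)
    r=cv2.minEnclosingCircle(np.float32(W[br][:,:2]));print("wheel",br.sum(),r,np.median(W[br][:,2]))
    g=reg&(H>60)&(H<85)&(S>80);print("green",g.sum(),cv2.minEnclosingCircle(np.float32(W[g][:,:2])) if g.sum() else 0)
    gr=reg&(abs(W[...,2]-.155)<.008)&(V<90)
    print("grip",gr.sum(),W[gr].mean(0))
# zoom
z=np.load("top0.npz")["p"];a=cv2.resize(z[150:260,225:425][:,:,::-1],None,fx=4,fy=4,interpolation=cv2.INTER_CUBIC)
cv2.imwrite("pics/z1.png",a)
z=np.load("scene0.npz")["p"];a=cv2.resize(z[150:290,240:420][:,:,::-1],None,fx=4,fy=4,interpolation=cv2.INTER_CUBIC)
cv2.imwrite("pics/z2.png",a)
E
```

```text
top yellow 107 [ 0.60790591 -0.1923357   0.13560228] [0.02965988 0.02329419 0.00517435]
((0.6108746528625488, -0.19022990763187408), (0.08776000142097473, 0.07527763396501541), 16.36651611328125)
knob 131 [0.48049423 0.16990421 0.16336027] [0.45559275 0.14553968 0.15530819] [0.63828452 0.18727017 0.17007949]
wheel 1349 ((0.5896459221839905, 0.18404608964920044), 0.11147318035364151) 0.11655666206336349
green 675 ((0.6110532879829407, 0.18092234432697296), 0.12908896803855896)
grip 83 [0.55914655 0.17462725 0.15767876]
scene yellow 318 [ 0.61386958 -0.18691832  0.13757908] [0.02488709 0.02163523 0.0021253 ]
((0.6113953590393066, -0.18835388123989105), (0.09017561376094818, 0.07621525228023529), 14.371845245361328)
knob 123 [0.48902603 0.17646472 0.16240349] [0.46431129 0.14803006 0.15522773] [0.64427667 0.18997933 0.17037541]
wheel 1447 ((0.579952597618103, 0.18926498293876648), 0.12424678355455399) 0.11752111793144643
green 1270 ((0.6234199404716492, 0.18590673804283142), 0.13073541224002838)
grip 100 [0.57070138 0.17987565 0.15634339]
```

View pics/z1.png

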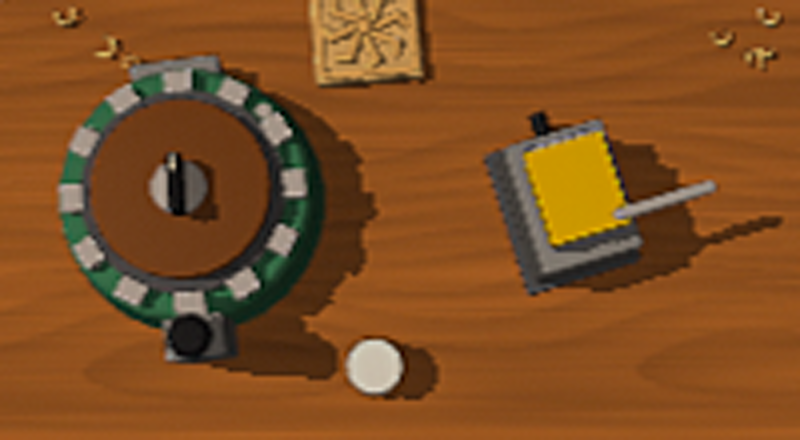

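View pics/z2.png

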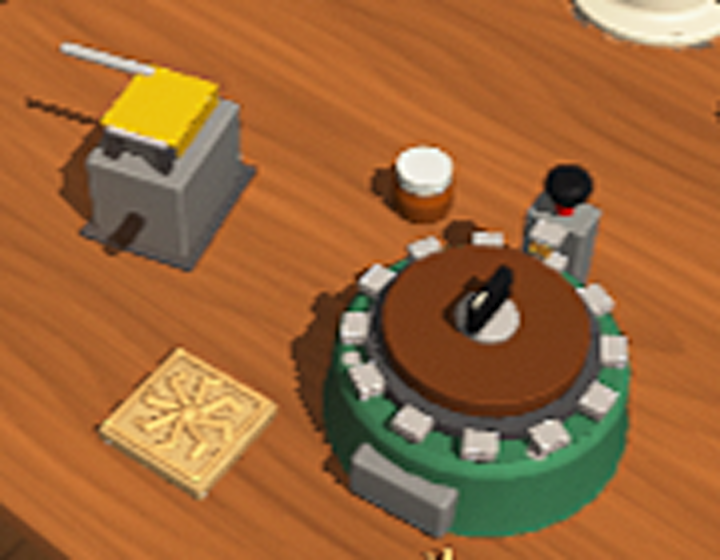

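Zoomed views: grip bar nearly along world x with the white line at its +x end (173,160); knob top (189,334); rod from (620,213) to (712,186), so the box is yawed about +15°. Next, fits.

```bash
python3 - <<'E'
from h import *
for n in("top","scene"):
    z=np.load(n+"0.npz");d=z["d"];W=cloud(d,n);ok=d>0
    H,S,V=[c.astype(int) for c in cv2.split(cv2.cvtColor(z["p"],cv2.COLOR_RGB2HSV))]
    g0=np.array([.587,.184])
    R=np.hypot(W[...,0]-g0[0],W[...,1]-g0[1])
    # wheel: leather blob -> contour -> height-plane circle
    m=(ok&(R<.11)&(abs(W[...,2]-.117)<.008)&(S>110)&(H<15)).astype(np.uint8)
    m=cv2.morphologyEx(m,cv2.MORPH_OPEN,np.ones((3,3)))
    c=max(cv2.findContours(m,0,2)[0],key=len)
    c=cv2.convexHull(c)[:,0]
    X=np.array([at(u,v,.117,n)[:2] for u,v in c])
    A=np.c_[2*X,np.ones(len(X))];s=np.linalg.lstsq(A,(X**2).sum(1),rcond=None)[0]
    print(n,"wheel",s[:2],"r",np.sqrt(s[2]+s[:2]@s[:2]), "res",np.std(np.hypot(*(X-s[:2]).T)))
    hub=s[:2]
    rr=np.hypot(W[...,0]-hub[0],W[...,1]-hub[1])
    g=ok&(rr<.04)&(W[...,2]>.135)
    pc=W[g];q=pc[:,:2]-pc[:,:2].mean(0);w,v=np.linalg.eigh(q.T@q)
    print("grip",g.sum(),pc.mean(0),"ext",np.ptp(q@v[:,1]),np.ptp(q@v[:,0]),"ang",np.degrees(np.arctan2(v[1,1],v[0,1])),"z",pc[:,2].max())
    k=ok&(np.hypot(W[...,0]-hub[0]+.14,W[...,1]-hub[1])<.05)&(W[...,2]>.150)
    kt=k&(W[...,2]>.164)
    uv=np.argwhere(k)[:,::-1];cc,r=cv2.minEnclosingCircle(np.float32(uv));
    print("knob head",k.sum(),at(*cc,.157,n),"r px",r,"top",kt.sum(),W[kt].mean(0) if kt.any() else 0, "ext",np.ptp(W[k],0))
    # yellow
    y=ok&(H>22)&(H<32)&(S>200)&(W[...,2]>.125)&(V>100)&(W[...,1]<-.1)
    r=cv2.minAreaRect(np.float32(np.argwhere(y)[:,::-1]));b=np.array([at(*p,.1385,n) for p in cv2.boxPoints(r)])
    yc=W[y].mean(0);print("yellow c",yc,"corners",b[:,:2].round(3).tolist(), "zmax",np.percentile(W[y][:,2],[5,50,95]))
    rel=W[...,:2]-yc[:2]
    # rod
    ro=ok&(abs(W[...,2]-.137)<.015)&(np.hypot(rel[...,0],rel[...,1])<.17)&(S<90)&(W[...,1]<-.2)
    pr=W[ro];qq=pr-pr.mean(0);v=np.linalg.svd(qq,full_matrices=False)[2][0];t=qq@v
    print("rod",ro.sum(),pr.mean(0),"dir",v,"ends",pr.mean(0)+v*t.min(),pr.mean(0)+v*t.max(),"yaw",np.degrees(np.arctan2(v[0],-v[1])))
    # box grey top
    bx=ok&(abs(W[...,2]-.1)<.006)&(np.hypot(rel[...,0],rel[...,1])<.12)&(S<60)
    if bx.sum()>20: print("boxtop",cv2.minAreaRect(np.float32(W[bx][:,:2])))
    j=ok&(abs(W[...,2]-.055)<.006)&(np.hypot(W[...,0]-.46,W[...,1]-.04)<.08);print("jar",W[j].mean(0) if j.any() else 0)
E
```

```text
top wheel [0.61511239 0.18220271] r 0.08431162020492555 res 0.0010422664419623162
grip 67 [0.61440487 0.18122355 0.15407991] ext 0.054752062345541655 0.013539245270917454 ang -176.8268418226218 z 0.16158427728999916
knob head 105 [0.47542976 0.16533055 0.157     ] r px 5.700977325439453 top 58 [0.47654384 0.1660337  0.16644005] ext [0.03950702 0.03956825 0.01761818]
yellow c [ 0.60869017 -0.19448089  0.13669086] corners [[0.642, -0.141], [0.666, -0.212], [0.58, -0.238], [0.557, -0.167]] zmax [0.132966   0.1368149  0.14036687]
rod 80 [ 0.60002534 -0.26867767  0.13978225] dir [-0.14299621  0.98913351 -0.0341612 ] ends [ 0.60677805 -0.31538746  0.14139544] [ 0.5921804  -0.21441263  0.13790813] yaw -171.7739039152065
boxtop ((0.6076059937477112, -0.18983972072601318), (0.12963351607322693, 0.0971757173538208), 16.74339485168457)
jar [ 0.44901619 -0.00060386  0.0549234 ]
scene wheel [0.61777018 0.18459481] r 0.0843837501902096 res 0.002444618383614281
grip 97 [0.62133294 0.18625215 0.15236667] ext 0.054106911436723526 0.014864654525570233 ang -178.7350189317962 z 0.1622446563645723
knob head 101 [0.47569601 0.16738496 0.157     ] r px 5.876578330993652 top 54 [0.47840555 0.16836179 0.16623906] ext [0.03767482 0.03991658 0.02026828]
yellow c [ 0.61401435 -0.18699011  0.13762289] corners [[0.664, -0.211], [0.584, -0.26], [0.562, -0.164], [0.642, -0.12]] zmax [0.13429245 0.13784918 0.1404534 ]
rod 69 [ 0.6070645  -0.2633127   0.13897014] dir [-0.27434587 -0.95998115  0.05630744] ends [ 0.62816621 -0.18947436  0.13463917] [ 0.59379837 -0.30973305  0.14169291] yaw -15.949012529614006
boxtop ((0.6094302535057068, -0.18709132075309753), (0.13068760931491852, 0.09632421284914017), 15.38499927520752)
jar [0.45145617 0.00245249 0.05497611]
```

>>> drive_tool:
  rows:
    - {"az": -0.113, "claw": 0}
    - {"az": -0.113, "claw": 0}
    - {"az": -0.113, "claw": 0}
    - {"tx": 1.95, "ty": 3.1, "claw": 0}
    - {"tx": 1.95, "ty": 3.1, "claw": 0}
    - {"tx": 1.95, "ty": 3.1, "claw": 0}
    - {"tx": 1.95, "ty": 3.1, "claw": 0}
    - {"tx": 1.95, "ty": 3.1, "claw": 0}
    - {"tx": 1.95, "ty": 3.1, "claw": 0}
    - {"tx": 1.95, "ty": 3.1, "claw": 0}

```text
invalid input at $.rows[0]: expected keys tx, ty, tz, ax, ay, az, claw
```

>>> drive_tool:
  rows:
    - {"tx": 1.95, "ty": 3.1, "claw": 0}
    - {"tx": 1.95, "ty": 3.1, "claw": 0}
    - {"tx": 1.95, "ty": 3.1, "claw": 0}
    - {"tx": 1.95, "ty": 3.1, "claw": 0}
    - {"tx": 1.95, "ty": 3.1, "claw": 0}
    - {"tx": 1.95, "ty": 3.1, "claw": 0}
    - {"tz": 1, "claw": 0}
    - {"claw": 0}

```text
invalid input at $.rows[0]: expected keys tx, ty, tz, ax, ay, az, claw
```

```bash
cat >> h.py <<'E'
def todo(x,y,z=None):
    s=sense();R=s["ee_rot"];p=s["tcp_pos"]
    t=np.array([x,y,p[2] if z is None else z])
    print("t",s["time_s"],"tcp",p.round(4),"yaw",np.degrees(np.arctan2(R[1,0],R[0,0])).round(2),"zax",R[:,2].round(3),"F",s["wrist_force"].round(1),"M",s["moment"].round(2),"w",round(s["gripper_width"],3))
    print("local cm",(R.T@(t-p)*100).round(2))
E
python3 - <<'E'
from h import *
todo(.4765,.1668,.17)
n="top"
for u,v in((402.6,196.1),(379.6,202.9),(391,199.5)):print(at(u,v,.137,n))
c=np.array([.611,-.1893])
E
```

```text
t 0.1 tcp [0.1862 0.5961 0.2216] yaw -17.36 zax [-0.    -0.002 -1.   ] F [ 0.6 -0.6 -0. ] M [ 0.03 -0.01 -0.02] w 1.001
local cm [40.52 32.3   5.23]
[ 0.61128055 -0.31445335  0.137     ]
[ 0.58649998 -0.22848785  0.137     ]
[ 0.59888227 -0.27106337  0.137     ]
```

>>> drive_tool:
  rows:
    - {"tx": 0, "ty": 0, "tz": 0, "ax": 0, "ay": 0, "az": -0.113, "claw": 0}
    - {"tx": 0, "ty": 0, "tz": 0, "ax": 0, "ay": 0, "az": -0.113, "claw": 0}
    - {"tx": 0, "ty": 0, "tz": 0, "ax": 0, "ay": 0, "az": -0.113, "claw": 0}
    - {"tx": 1.95, "ty": 3.1, "tz": 0, "ax": 0, "ay": 0, "az": 0, "claw": 0}
    - {"tx": 1.95, "ty": 3.1, "tz": 0, "ax": 0, "ay": 0, "az": 0, "claw": 0}
    - {"tx": 1.95, "ty": 3.1, "tz": 0, "ax": 0, "ay": 0, "az": 0, "claw": 0}
    - {"tx": 1.95, "ty": 3.1, "tz": 0, "ax": 0, "ay": 0, "az": 0, "claw": 0}
    - {"tx": 1.95, "ty": 3.1, "tz": 0, "ax": 0, "ay": 0, "az": 0, "claw": 0}
    - {"tx": 1.95, "ty": 3.1, "tz": 0, "ax": 0, "ay": 0, "az": 0, "claw": 0}
    - {"tx": 1.95, "ty": 3.1, "tz": 0, "ax": 0, "ay": 0, "az": 0, "claw": 0}

```text
time_s: 0.93
tcp_pos: [0.331, 0.3827, 0.2222]
ee_rot: [[0.999, 0.037, -0.0], [0.037, -0.999, -0.001], [-0.0, 0.001, -1.0]]
wrist_force: [0.7, 1.3, -0.0]
gripper_width: 0.323
gripper_force: 0.0
```

>>> drive_tool:
  rows:
    - {"tx": 1.95, "ty": 3.1, "tz": 0, "ax": 0, "ay": 0, "az": 0, "claw": 0}
    - {"tx": 1.95, "ty": 3.1, "tz": 0, "ax": 0, "ay": 0, "az": 0, "claw": 0}
    - {"tx": 1.95, "ty": 3.1, "tz": 0, "ax": 0, "ay": 0, "az": 0, "claw": 0}
    - {"tx": 1.95, "ty": 3.1, "tz": 0, "ax": 0, "ay": 0, "az": 0, "claw": 0}
    - {"tx": 1.95, "ty": 3.1, "tz": 0, "ax": 0, "ay": 0, "az": 0, "claw": 0}
    - {"tx": 1.95, "ty": 3.1, "tz": 0, "ax": 0, "ay": 0, "az": 0, "claw": 0}
    - {"tx": 0, "ty": 0, "tz": 1, "ax": 0, "ay": 0, "az": 0, "claw": 0}
    - {"tx": 0, "ty": 0, "tz": 0, "ax": 0, "ay": 0, "az": 0, "claw": 0}

```text
time_s: 1.6
tcp_pos: [0.4538, 0.2007, 0.2106]
ee_rot: [[0.999, 0.032, -0.004], [0.032, -0.999, -0.002], [-0.004, 0.002, -1.0]]
wrist_force: [-0.6, 0.8, 0.2]
gripper_width: 0.006
gripper_force: 0.0
```

```bash
python3 -c "
from h import *
todo(.4765,.1668,.17)"
```

```text
t 1.6 tcp [0.4538 0.2007 0.2106] yaw 1.82 zax [-0.004 -0.002 -1.   ] F [-0.6  0.8  0.2] M [-0.    0.04  0.05] w 0.006
local cm [2.17 3.46 4.06]
```

>>> drive_tool:
  rows:
    - {"tx": 1.1, "ty": 1.73, "tz": 0, "ax": 0, "ay": 0, "az": 0, "claw": 0}
    - {"tx": 1.1, "ty": 1.73, "tz": 0, "ax": 0, "ay": 0, "az": 0, "claw": 0}
    - {"tx": 0, "ty": 0, "tz": 1.5, "ax": 0, "ay": 0, "az": 0, "claw": 0}
    - {"tx": 0, "ty": 0, "tz": 1.5, "ax": 0, "ay": 0, "az": 0, "claw": 0}
    - {"tx": 0, "ty": 0, "tz": 0.7, "ax": 0, "ay": 0, "az": 0, "claw": 0}
    - {"tx": 0, "ty": 0, "tz": 0, "ax": 0, "ay": 0, "az": 0, "claw": 0}
    - {"tx": 0, "ty": 0, "tz": 0, "ax": 0, "ay": 0, "az": 0, "claw": 0}

```text
time_s: 2.18
tcp_pos: [0.4772, 0.1699, 0.1756]
ee_rot: [[0.999, 0.038, -0.0], [0.038, -0.999, -0.001], [-0.0, 0.001, -1.0]]
wrist_force: [0.5, 1.0, 0.5]
gripper_width: 0.002
gripper_force: 0.0
```

```bash
python3 - <<'E'
from h import *
todo(.4765,.1668,.167)
p,d=capture("scene");u,v=proj([.4765,.1668,.167],"scene").astype(int)
a=cv2.resize(p[v-60:v+60,u-60:u+60][:,:,::-1],None,fx=5,fy=5,interpolation=cv2.INTER_CUBIC);cv2.imwrite("pics/k1.png",a)
E
```

```text
t 2.1833 tcp [0.4772 0.1699 0.1756] yaw 2.17 zax [-0.    -0.001 -1.   ] F [0.5 1.  0.5] M [-0.04 -0.04  0.03] w 0.002
local cm [-0.09  0.3   0.86]
```

View pics/k1.png

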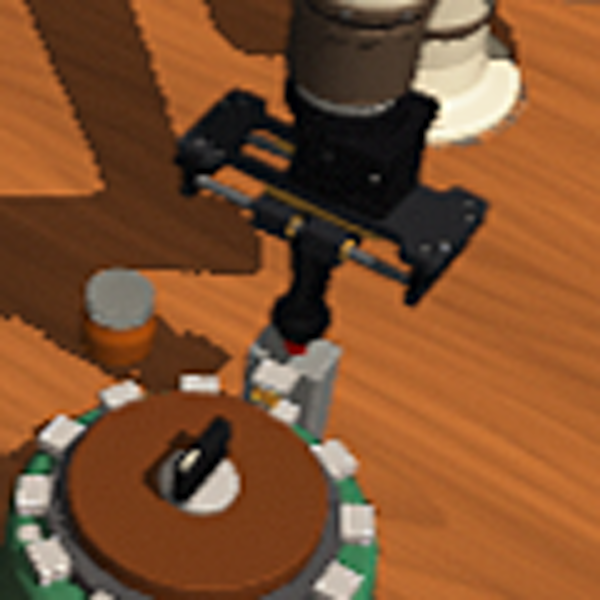

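The shut fingers stand centred over the black knob (300,310), with the red neck still showing at (295,348). Now creeping down.

>>> drive_tool:
  rows:
    - {"tx": 0, "ty": 0.25, "tz": 0.3, "ax": 0, "ay": 0, "az": 0, "claw": 0}
    - {"tx": 0, "ty": 0, "tz": 0.2, "ax": 0, "ay": 0, "az": 0, "claw": 0}
    - {"tx": 0, "ty": 0, "tz": 0.1, "ax": 0, "ay": 0, "az": 0, "claw": 0}
    - {"tx": 0, "ty": 0, "tz": 0, "ax": 0, "ay": 0, "az": 0, "claw": 0}

```text
time_s: 2.57
tcp_pos: [0.4775, 0.1667, 0.1695]
ee_rot: [[0.999, 0.036, -0.0], [0.036, -0.999, 0.0], [-0.0, -0.0, -1.0]]
wrist_force: [0.6, 0.3, 0.3]
gripper_width: 0.005
gripper_force: 0.0
```

>>> drive_tool:
  rows:
    - {"tx": 0, "ty": 0, "tz": 0.1, "ax": 0, "ay": 0, "az": 0, "claw": 0}
    - {"tx": 0, "ty": 0, "tz": 0.1, "ax": 0, "ay": 0, "az": 0, "claw": 0}
    - {"tx": 0, "ty": 0, "tz": 0, "ax": 0, "ay": 0, "az": 0, "claw": 0}

```text
time_s: 2.82
tcp_pos: [0.4775, 0.1667, 0.1674]
ee_rot: [[0.999, 0.036, -0.0], [0.036, -0.999, -0.0], [-0.0, 0.0, -1.0]]
wrist_force: [-0.1, -0.1, 1.2]
gripper_width: 0.01
gripper_force: 0.0
```

>>> drive_tool:
  rows:
    - {"tx": 0, "ty": 0, "tz": 0.1, "ax": 0, "ay": 0, "az": 0, "claw": 0}
    - {"tx": 0, "ty": 0, "tz": 0.1, "ax": 0, "ay": 0, "az": 0, "claw": 0}
    - {"tx": 0, "ty": 0, "tz": 0, "ax": 0, "ay": 0, "az": 0, "claw": 0}

```text
time_s: 3.07
tcp_pos: [0.4777, 0.1668, 0.1658]
ee_rot: [[0.999, 0.036, 0.0], [0.036, -0.999, 0.0], [0.0, -0.0, -1.0]]
wrist_force: [-0.5, -0.7, 2.0]
gripper_width: 0.007
gripper_force: 0.9
```

>>> drive_tool:
  rows:
    - {"tx": 0, "ty": 0, "tz": 0.1, "ax": 0, "ay": 0, "az": 0, "claw": 0}
    - {"tx": 0, "ty": 0, "tz": 0.1, "ax": 0, "ay": 0, "az": 0, "claw": 0}
    - {"tx": 0, "ty": 0, "tz": 0, "ax": 0, "ay": 0, "az": 0, "claw": 0}

```text
time_s: 3.32
tcp_pos: [0.4776, 0.1668, 0.1633]
ee_rot: [[0.999, 0.036, 0.0], [0.036, -0.999, 0.0], [0.0, -0.0, -1.0]]
wrist_force: [-0.1, -0.2, 0.5]
gripper_width: 0.011
gripper_force: 0.2
```

>>> drive_tool:
  rows:
    - {"tx": 0, "ty": 0, "tz": 0.1, "ax": 0, "ay": 0, "az": 0, "claw": 0}
    - {"tx": 0, "ty": 0, "tz": 0, "ax": 0, "ay": 0, "az": 0, "claw": 0}

```text
time_s: 3.48
tcp_pos: [0.4773, 0.1665, 0.162]
ee_rot: [[0.999, 0.036, -0.001], [0.036, -0.999, -0.0], [-0.001, 0.0, -1.0]]
wrist_force: [0.3, 0.2, 1.1]
gripper_width: 0.007
gripper_force: 0.0
```

```bash
python3 - <<'E'
from h import *
todo(.4765,.1668,.167)
p,d=capture("scene");u,v=proj([.4765,.1668,.157],"scene").astype(int)
q=p[v-12:v+30,u-25:u+25].astype(int);print("red px",((q[...,0]>120)&(q[...,1]<60)&(q[...,2]<60)).sum())
q=np.load("scene0.npz")["p"][v-12:v+30,u-25:u+25].astype(int);print("red px before",((q[...,0]>120)&(q[...,1]<60)&(q[...,2]<60)).sum())
E
```

```text
t 3.4833 tcp [0.4773 0.1665 0.162 ] yaw 2.06 zax [-0.001 -0.    -1.   ] F [0.3 0.2 1.1] M [-0.04 -0.03  0.02] w 0.007
local cm [-0.08 -0.03 -0.5 ]
red px 17
red px before 25
```

>>> drive_tool:
  rows:
    - {"tx": 0, "ty": 0, "tz": 0.1, "ax": 0, "ay": 0, "az": 0, "claw": 0}
    - {"tx": 0, "ty": 0, "tz": 0, "ax": 0, "ay": 0, "az": 0, "claw": 0}

```text
time_s: 3.7
tcp_pos: [0.4774, 0.1666, 0.1612]
ee_rot: [[0.999, 0.036, -0.001], [0.036, -0.999, -0.0], [-0.001, 0.0, -1.0]]
wrist_force: [0.2, 0.3, -0.7]
gripper_width: 0.008
gripper_force: 0.0
```

>>> drive_tool:
  rows:
    - {"tx": 0, "ty": 0, "tz": -2, "ax": 0, "ay": 0, "az": 0, "claw": 0}
    - {"tx": 0, "ty": 0, "tz": -3, "ax": 0, "ay": 0, "az": 0, "claw": 0}
    - {"tx": 0, "ty": 0, "tz": 0, "ax": 0, "ay": 0, "az": 0, "claw": 0}

```text
time_s: 3.95
tcp_pos: [0.4807, 0.1681, 0.2169]
ee_rot: [[0.999, 0.038, 0.01], [0.038, -0.999, 0.004], [0.01, -0.004, -1.0]]
wrist_force: [1.5, 0.9, 0.3]
gripper_width: 0.008
gripper_force: 0.0
```

```bash
cat >> h.py <<'E'
def knob(n="scene"):
    p,d=capture(n);W=cloud(d,n);k=(d>0)&(np.hypot(W[...,0]-.4768,W[...,1]-.1668)<.03)&(W[...,2]>.143)&(W[...,2]<.172)
    u,v=proj([.4765,.1668,.157],"scene").astype(int);q=p[v-12:v+30,u-25:u+25].astype(int)
    print("knob top z",np.percentile(W[k][:,2],[50,90,97]).round(4),k.sum(),"red",((q[...,0]>120)&(q[...,1]<60)&(q[...,2]<60)).sum())
E
python3 - <<'E'
from h import *
knob();todo(.6165,.1834,.2)
d=np.load("scene0.npz")["d"];W=cloud(d,"scene");k=(d>0)&(np.hypot(W[...,0]-.4768,W[...,1]-.1668)<.03)&(W[...,2]>.143)&(W[...,2]<.172);print(np.percentile(W[k][:,2],[50,90,97]))
E
```

```text
knob top z [0.1585 0.1617 0.1624] 102 red 23
t 4.0 tcp [0.4794 0.1678 0.2146] yaw 2.1 zax [ 0.006  0.004 -1.   ] F [-0.1 -0.6  0.2] M [-0.03  0.03 -0.01] w 0.006
local cm [13.75 -1.06  1.55]
[0.16418769 0.16749118 0.16915583]
```

>>> drive_tool:
  rows:
    - {"tx": 3.5, "ty": -0.29, "tz": 0, "ax": 0, "ay": 0, "az": 0, "claw": 4.5}
    - {"tx": 3.5, "ty": -0.29, "tz": 0, "ax": 0, "ay": 0, "az": 0, "claw": 4.5}
    - {"tx": 3.5, "ty": -0.29, "tz": 0, "ax": 0, "ay": 0, "az": 0, "claw": 4.5}
    - {"tx": 3.5, "ty": -0.29, "tz": 0, "ax": 0, "ay": 0, "az": 0, "claw": 4.5}
    - {"tx": 0, "ty": 0, "tz": 1, "ax": 0, "ay": 0, "az": 0, "claw": 4.5}
    - {"tx": 0, "ty": 0, "tz": 0, "ax": 0, "ay": 0, "az": 0, "claw": 4.5}
    - {"tx": 0, "ty": 0, "tz": 0, "ax": 0, "ay": 0, "az": 0, "claw": 4.5}
    - {"tx": 0, "ty": 0, "tz": 0, "ax": 0, "ay": 0, "az": 0, "claw": 4.5}

```text
time_s: 4.67
tcp_pos: [0.616, 0.1831, 0.2014]
ee_rot: [[0.999, 0.037, -0.001], [0.037, -0.999, -0.001], [-0.001, 0.001, -1.0]]
wrist_force: [0.8, -0.4, 0.1]
gripper_width: 0.488
gripper_force: 0.0
```

```bash
python3 - <<'E'
from h import *
knob();todo(.6165,.1834,.128)
E
```

```text
Traceback (most recent call last):
  File "h.py", line 21, in knob
    print("knob top z",np.percentile(W[k][:,2],[50,90,97]).round(4),k.sum(),"red",((q[...,0]>120)&(q[...,1]<60)&(q[...,2]<60)).sum())
                       ~~~~~~~~~~~~~^^^^^^^^^^^^^^^^^^^^^^
IndexError: index -1 is out of bounds for axis 0 with size 0
```

>>> drive_tool:
  rows:
    - {"tx": 0, "ty": 0, "tz": 2, "ax": 0, "ay": 0, "az": 0, "claw": 4.5}
    - {"tx": 0, "ty": 0, "tz": 2, "ax": 0, "ay": 0, "az": 0, "claw": 4.5}
    - {"tx": 0, "ty": 0, "tz": 2, "ax": 0, "ay": 0, "az": 0, "claw": 4.5}
    - {"tx": 0, "ty": 0, "tz": 1.1, "ax": 0, "ay": 0, "az": 0, "claw": 4.5}
    - {"tx": 0, "ty": 0, "tz": 0, "ax": 0, "ay": 0, "az": 0, "claw": 1.8}
    - {"tx": 0, "ty": 0, "tz": 0, "ax": 0, "ay": 0, "az": 0, "claw": 0.8}
    - {"tx": 0, "ty": 0, "tz": 0, "ax": 0, "ay": 0, "az": 0, "claw": 0.8}
    - {"tx": 0, "ty": 0, "tz": 0, "ax": 0, "ay": 0, "az": 0, "claw": 0.8}
    - {"tx": 0, "ty": 0, "tz": 0, "ax": 0, "ay": 0, "az": 0, "claw": 0.8}

```text
time_s: 5.47
tcp_pos: [0.6177, 0.1837, 0.132]
ee_rot: [[0.999, 0.036, 0.002], [0.036, -0.999, 0.001], [0.002, -0.001, -1.0]]
wrist_force: [0.0, 0.2, 0.9]
gripper_width: 0.226
gripper_force: 0.0
```

```bash
python3 - <<'E'
from h import *
todo(.6165,.1834,.128)
for n in("scene","top"):
  p,d=capture(n);u,v=proj([.4765,.1668,.157],n).astype(int)
  a=cv2.resize(p[v-45:v+45,u-45:u+45][:,:,::-1],None,fx=4,fy=4,interpolation=cv2.INTER_CUBIC);cv2.imwrite(f"pics/g_{n}.png",a)
a=np.hstack([cv2.imread(f"pics/g_{n}.png") for n in("scene","top")]);cv2.imwrite("pics/g.png",a)
E
```

```text
t 5.4667 tcp [0.6177 0.1837 0.132 ] yaw 2.09 zax [ 0.002  0.001 -1.   ] F [0.  0.2 0.9] M [-0.07 -0.    0.01] w 0.226
local cm [-0.12  0.03  0.4 ]
```

View pics/g.png

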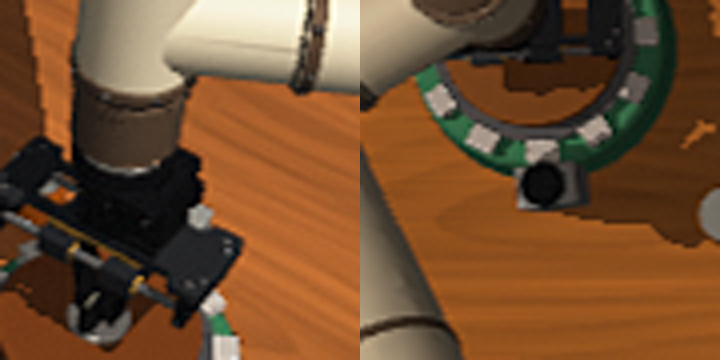

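The top view still sees the knob at (543,185) beside the gripper, so its height can be followed there. Gripper not fully shut yet.

>>> drive_tool:
  rows:
    - {"tx": 0, "ty": 0, "tz": 0.2, "ax": 0, "ay": 0, "az": 0, "claw": 0.5}
    - {"tx": 0, "ty": 0, "tz": 0, "ax": 0, "ay": 0, "az": 0, "claw": 0.5}
    - {"tx": 0, "ty": 0, "tz": 0, "ax": 0, "ay": 0, "az": 0, "claw": 0.5}

```text
time_s: 5.82
tcp_pos: [0.6176, 0.1837, 0.1316]
ee_rot: [[0.999, 0.037, 0.003], [0.037, -0.999, 0.001], [0.003, -0.001, -1.0]]
wrist_force: [-3.8, -0.6, 9.7]
gripper_width: 0.158
gripper_force: 29.9
```

>>> drive_tool:
  rows:
    - {"tx": 0, "ty": 0, "tz": 0, "ax": 0, "ay": 0, "az": -0.028, "claw": 0.5}
    - {"tx": 0, "ty": 0, "tz": 0, "ax": 0, "ay": 0, "az": -0.028, "claw": 0.5}
    - {"tx": 0, "ty": 0, "tz": 0, "ax": 0, "ay": 0, "az": -0.028, "claw": 0.5}
    - {"tx": 0, "ty": 0, "tz": 0, "ax": 0, "ay": 0, "az": -0.028, "claw": 0.5}
    - {"tx": 0, "ty": 0, "tz": 0, "ax": 0, "ay": 0, "az": -0.028, "claw": 0.5}
    - {"tx": 0, "ty": 0, "tz": 0, "ax": 0, "ay": 0, "az": -0.028, "claw": 0.5}
    - {"tx": 0, "ty": 0, "tz": 0, "ax": 0, "ay": 0, "az": 0, "claw": 0.5}

```text
time_s: 6.4
tcp_pos: [0.6176, 0.1837, 0.1316]
ee_rot: [[0.979, 0.204, 0.003], [0.204, -0.979, 0.001], [0.003, -0.0, -1.0]]
wrist_force: [-4.3, 0.2, 9.8]
gripper_width: 0.158
gripper_force: 29.9
```

```bash
sed -i 's/def knob(n="scene")/def knob(n="top")/' h.py; python3 - <<'E'
from h import *
todo(.6165,.1834,.128);knob()
d=np.load("top0.npz")["d"];W=cloud(d,"top");k=(d>0)&(np.hypot(W[...,0]-.4768,W[...,1]-.1668)<.03)&(W[...,2]>.143)&(W[...,2]<.172);print(np.percentile(W[k][:,2],[50,90,97]))
E
```

```text
t 6.4 tcp [0.6176 0.1837 0.1316] yaw 11.79 zax [ 0.003  0.001 -1.   ] F [-4.3  0.2  9.8] M [0.2  1.16 0.04] w 0.158
local cm [-0.11  0.01  0.35]
knob top z [0.1584 0.163  0.1657] 108 red 0
[0.16511189 0.16738056 0.16849163]
```

>>> drive_tool:
  rows:
    - {"tx": 0, "ty": 0, "tz": 0, "ax": 0, "ay": 0, "az": -0.026, "claw": 0.5}
    - {"tx": 0, "ty": 0, "tz": 0, "ax": 0, "ay": 0, "az": -0.026, "claw": 0.5}
    - {"tx": 0, "ty": 0, "tz": 0, "ax": 0, "ay": 0, "az": -0.026, "claw": 0.5}
    - {"tx": 0, "ty": 0, "tz": 0, "ax": 0, "ay": 0, "az": -0.026, "claw": 0.5}
    - {"tx": 0, "ty": 0, "tz": 0, "ax": 0, "ay": 0, "az": 0, "claw": 0.5}

```text
time_s: 6.87
tcp_pos: [0.6176, 0.1838, 0.1315]
ee_rot: [[0.952, 0.305, 0.003], [0.305, -0.952, 0.001], [0.003, -0.0, -1.0]]
wrist_force: [-4.3, 0.5, 9.1]
gripper_width: 0.156
gripper_force: 29.9
```

```bash
python3 - <<'E'
from h import *
todo(.6165,.1834,.128);knob()
E
```

```text
t 6.8667 tcp [0.6176 0.1838 0.1315] yaw 17.74 zax [ 0.003  0.001 -1.   ] F [-4.3  0.5  9.1] M [0.19 1.16 0.  ] w 0.156
local cm [-0.11  0.    0.35]
knob top z [0.1576 0.1613 0.1625] 107 red 0
```

>>> drive_tool:
  rows:
    - {"tx": 0, "ty": 0, "tz": 0, "ax": 0, "ay": 0, "az": 0.09, "claw": 0.5}
    - {"tx": 0, "ty": 0, "tz": 0, "ax": 0, "ay": 0, "az": 0.09, "claw": 0.5}
    - {"tx": 0, "ty": 0, "tz": 0, "ax": 0, "ay": 0, "az": 0.09, "claw": 0.5}
    - {"tx": 0, "ty": 0, "tz": 0, "ax": 0, "ay": 0, "az": 0.05, "claw": 0.5}
    - {"tx": 0, "ty": 0, "tz": 0, "ax": 0, "ay": 0, "az": 0.026, "claw": 0.5}
    - {"tx": 0, "ty": 0, "tz": 0, "ax": 0, "ay": 0, "az": 0.026, "claw": 0.5}
    - {"tx": 0, "ty": 0, "tz": 0, "ax": 0, "ay": 0, "az": 0.026, "claw": 0.5}
    - {"tx": 0, "ty": 0, "tz": 0, "ax": 0, "ay": 0, "az": 0, "claw": 0.5}

```text
time_s: 7.58
tcp_pos: [0.6176, 0.1837, 0.1316]
ee_rot: [[0.996, -0.09, 0.003], [-0.09, -0.996, 0.001], [0.003, -0.001, -1.0]]
wrist_force: [-3.6, -0.3, 10.2]
gripper_width: 0.159
gripper_force: 30.0
```

```bash
python3 - <<'E'
from h import *
todo(.6165,.1834,.128);knob()
E
```

```text
t 7.5833 tcp [0.6176 0.1837 0.1316] yaw -5.15 zax [ 0.003  0.001 -1.   ] F [-3.6 -0.3 10.2] M [ 0.15  1.17 -0.17] w 0.159
local cm [-0.11  0.04  0.36]
knob top z [0.1493 0.1528 0.1544] 95 red 0
```

The knob dropped by 15.8 mm, so it is home. Releasing and heading for the guard.

>>> drive_tool:
  rows:
    - {"tx": 0, "ty": 0, "tz": 0, "ax": 0, "ay": 0, "az": 0, "claw": 4.5}
    - {"tx": 0, "ty": 0, "tz": 0, "ax": 0, "ay": 0, "az": 0, "claw": 4.5}
    - {"tx": 0, "ty": 0, "tz": 0, "ax": 0, "ay": 0, "az": 0, "claw": 4.5}
    - {"tx": 0, "ty": 0, "tz": 0, "ax": 0, "ay": 0, "az": 0, "claw": 4.5}
    - {"tx": 0, "ty": 0, "tz": -2, "ax": 0, "ay": 0, "az": 0, "claw": 4.5}
    - {"tx": 0, "ty": 0, "tz": -3, "ax": 0, "ay": 0, "az": 0, "claw": 4.5}
    - {"tx": 0, "ty": 0, "tz": -3, "ax": 0, "ay": 0, "az": 0, "claw": 4.5}
    - {"tx": 0, "ty": 0, "tz": -3, "ax": 0, "ay": 0, "az": 0, "claw": 4.5}
    - {"tx": 0, "ty": 0, "tz": -3, "ax": 0, "ay": 0, "az": 0, "claw": 4.5}
    - {"tx": 0, "ty": 0, "tz": 0, "ax": 0, "ay": 0, "az": 0, "claw": 4.5}

```text
time_s: 8.47
tcp_pos: [0.6202, 0.184, 0.2761]
ee_rot: [[0.996, -0.089, 0.013], [-0.089, -0.996, 0.004], [0.012, -0.005, -1.0]]
wrist_force: [1.7, -0.2, 1.3]
gripper_width: 0.514
gripper_force: 0.0
```

```bash
python3 - <<'E'
from h import *
knob();todo(.597,-.275,.22);print(sense()["joints"].round(1))
E
```

```text
knob top z [0.1494 0.1537 0.1546] 94 red 0
t 8.5167 tcp [0.6188 0.1839 0.2727] yaw -5.14 zax [ 0.008  0.003 -1.   ] F [-0.2 -0.4 -1.1] M [-0.02  0.01  0.01] w 0.519
local cm [ 1.9  45.92  5.1 ]
[ 30.9  22.3   8.    0.1 -75.2  53.9]
```

>>> drive_tool:
  rows:
    - {"tx": 0.1, "ty": 3.8, "tz": 0, "ax": 0, "ay": 0, "az": 0, "claw": 5}
    - {"tx": 0.1, "ty": 3.8, "tz": 0, "ax": 0, "ay": 0, "az": 0, "claw": 5}
    - {"tx": 0.1, "ty": 3.8, "tz": 0, "ax": 0, "ay": 0, "az": 0, "claw": 5}
    - {"tx": 0.1, "ty": 3.8, "tz": 0, "ax": 0, "ay": 0, "az": 0, "claw": 5}
    - {"tx": 0.1, "ty": 3.8, "tz": 0, "ax": 0, "ay": 0, "az": 0, "claw": 5}
    - {"tx": 0.1, "ty": 3.8, "tz": 0, "ax": 0, "ay": 0, "az": 0, "claw": 5}
    - {"tx": 0.1, "ty": 3.8, "tz": 0, "ax": 0, "ay": 0, "az": 0, "claw": 5}
    - {"tx": 0.1, "ty": 3.8, "tz": 0, "ax": 0, "ay": 0, "az": 0, "claw": 5}
    - {"tx": 0.1, "ty": 3.8, "tz": 0, "ax": 0, "ay": 0, "az": 0, "claw": 5}
    - {"tx": 0.1, "ty": 3.8, "tz": 0, "ax": 0, "ay": 0, "az": 0, "claw": 5}

```text
time_s: 9.35
tcp_pos: [0.5921, -0.1977, 0.2671]
ee_rot: [[0.996, -0.09, -0.002], [-0.09, -0.996, 0.001], [-0.002, -0.0, -1.0]]
wrist_force: [0.4, 0.2, -1.1]
gripper_width: 0.572
gripper_force: 0.0
```

>>> drive_tool:
  rows:
    - {"tx": 0, "ty": 0, "tz": 0, "ax": 0, "ay": 0, "az": 0.12, "claw": 5}
    - {"tx": 0, "ty": 0, "tz": 0, "ax": 0, "ay": 0, "az": 0.12, "claw": 5}
    - {"tx": 0, "ty": 0, "tz": 0, "ax": 0, "ay": 0, "az": 0.12, "claw": 5}
    - {"tx": 0, "ty": 0, "tz": 0, "ax": 0, "ay": 0, "az": 0.12, "claw": 5}
    - {"tx": 0, "ty": 0, "tz": 0, "ax": 0, "ay": 0, "az": 0.12, "claw": 5}
    - {"tx": 0, "ty": 0, "tz": 0, "ax": 0, "ay": 0, "az": 0.12, "claw": 5}
    - {"tx": 0, "ty": 0, "tz": 0, "ax": 0, "ay": 0, "az": 0.12, "claw": 5}
    - {"tx": 0, "ty": 0, "tz": 0, "ax": 0, "ay": 0, "az": 0.12, "claw": 5}
    - {"tx": 0, "ty": 0, "tz": 0, "ax": 0, "ay": 0, "az": 0.12, "claw": 5}
    - {"tx": 0, "ty": 0, "tz": 0, "ax": 0, "ay": 0, "az": 0.12, "claw": 5}

```text
time_s: 10.18
tcp_pos: [0.5925, -0.1959, 0.2668]
ee_rot: [[0.271, -0.962, -0.003], [-0.962, -0.271, 0.001], [-0.001, 0.002, -1.0]]
wrist_force: [0.5, -0.9, -0.7]
gripper_width: 0.573
gripper_force: 0.0
```

```bash
python3 - <<'E'
from h import *
knob();todo(.597,-.275,.18)
E
```

```text
knob top z [0.1487 0.1535 0.1553] 94 red 0
t 10.2333 tcp [ 0.5924 -0.1959  0.2669] yaw -74.47 zax [-0.003  0.001 -1.   ] F [ 0.5 -0.6 -0.2] M [ 0.05 -0.06  0.02] w 0.568
local cm [7.75 1.65 8.68]
```

>>> drive_tool:
  rows:
    - {"tx": 3.8, "ty": 0.8, "tz": 0, "ax": 0, "ay": 0, "az": 0, "claw": 5}
    - {"tx": 3.9, "ty": 0.8, "tz": 0, "ax": 0, "ay": 0, "az": 0, "claw": 5}
    - {"tx": 0, "ty": 0, "tz": 3, "ax": 0, "ay": 0, "az": 0, "claw": 5}
    - {"tx": 0, "ty": 0, "tz": 3, "ax": 0, "ay": 0, "az": 0, "claw": 5}
    - {"tx": 0, "ty": 0, "tz": 2.5, "ax": 0, "ay": 0, "az": 0, "claw": 5}
    - {"tx": 0, "ty": 0, "tz": 0, "ax": 0, "ay": 0, "az": 0, "claw": 5}
    - {"tx": 0, "ty": 0, "tz": 0, "ax": 0, "ay": 0, "az": 0, "claw": 5}

```text
time_s: 10.82
tcp_pos: [0.598, -0.2744, 0.1816]
ee_rot: [[0.279, -0.96, -0.005], [-0.96, -0.279, 0.0], [-0.002, 0.004, -1.0]]
wrist_force: [0.2, -0.3, 1.7]
gripper_width: 0.577
gripper_force: 0.0
```

```bash
python3 - <<'E'
from h import *
todo(.597,-.275,.117)
o=[]
for n in("scene","top"):
  p,d=capture(n);u,v=proj([.597,-.23,.14],n).astype(int)
  o.append(cv2.resize(p[v-40:v+40,u-40:u+40][:,:,::-1],None,fx=5,fy=5,interpolation=cv2.INTER_CUBIC))
cv2.imwrite("pics/r.png",np.hstack(o))
E
```

```text
t 10.8167 tcp [ 0.598  -0.2744  0.1816] yaw -73.81 zax [-0.005  0.    -1.   ] F [ 0.2 -0.3  1.7] M [ 0.03 -0.06  0.02] w 0.577
local cm [0.04 0.08 6.46]
```

View pics/r.png

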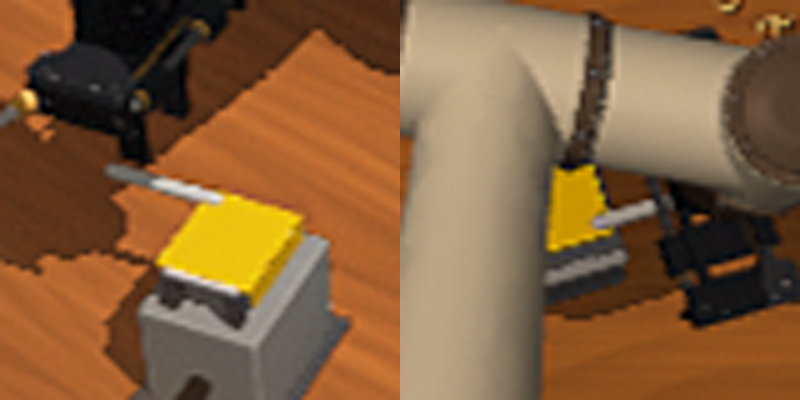

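The rod runs from (110,168) to (220,198) in the scene half and enters under the gripper in the top half (655,210), between the fingers. Going down and gripping it.

>>> drive_tool:
  rows:
    - {"tx": 0, "ty": 0, "tz": 2, "ax": 0, "ay": 0, "az": 0, "claw": 5}
    - {"tx": 0, "ty": 0, "tz": 2, "ax": 0, "ay": 0, "az": 0, "claw": 5}
    - {"tx": 0, "ty": 0, "tz": 1.5, "ax": 0, "ay": 0, "az": 0, "claw": 5}
    - {"tx": 0, "ty": 0, "tz": 0.8, "ax": 0, "ay": 0, "az": 0, "claw": 5}
    - {"tx": 0, "ty": 0, "tz": 0, "ax": 0, "ay": 0, "az": 0, "claw": 5}

```text
time_s: 11.33
tcp_pos: [0.5989, -0.2741, 0.1203]
ee_rot: [[0.278, -0.961, -0.001], [-0.961, -0.278, 0.0], [-0.0, 0.001, -1.0]]
wrist_force: [0.1, 0.3, -0.7]
gripper_width: 0.576
gripper_force: 0.0
```

>>> drive_tool:
  rows:
    - {"tx": 0, "ty": 0, "tz": 0, "ax": 0, "ay": 0, "az": 0, "claw": 0.5}
    - {"tx": 0, "ty": 0, "tz": 0, "ax": 0, "ay": 0, "az": 0, "claw": 0.5}
    - {"tx": 0, "ty": 0, "tz": 0, "ax": 0, "ay": 0, "az": 0, "claw": 0.5}
    - {"tx": 0, "ty": 0, "tz": 0, "ax": 0, "ay": 0, "az": 0, "claw": 0.5}
    - {"tx": 0, "ty": 0, "tz": 0, "ax": 0, "ay": 0, "az": 0, "claw": 0.5}
    - {"tx": 0, "ty": 0, "tz": 0, "ax": 0, "ay": 0, "az": 0, "claw": 0.5}
    - {"tx": 0, "ty": 0, "tz": 0, "ax": 0, "ay": 0, "az": 0, "claw": 0.5}

```text
time_s: 11.92
tcp_pos: [0.6002, -0.2742, 0.121]
ee_rot: [[0.277, -0.961, 0.003], [-0.961, -0.277, -0.0], [0.001, -0.003, -1.0]]
wrist_force: [5.2, 3.4, -1.1]
gripper_width: 0.126
gripper_force: 9.9
```

```bash
python3 - <<'E'
from h import *
todo(.597,-.275,.117)
r=80.1;p0=None
for k in range(0,13):
    th=k*1.9/12;a=th+np.arctan2(4,80);p=np.array([-r*np.cos(a),r*np.sin(a)])
    if p0 is not None: print(k,round(th,2),"ty,tz cm",(-(p-p0)/10).round(2))
    p0=p
E
```

```text
t 11.9167 tcp [ 0.6002 -0.2742  0.121 ] yaw -73.9 zax [ 0.003 -0.    -1.   ] F [ 5.2  3.4 -1.1] M [ 0.88 -1.31  0.09] w 0.126
local cm [-0.01  0.33  0.39]
1 0.16 ty,tz cm [-0.16 -1.26]
2 0.32 ty,tz cm [-0.36 -1.21]
3 0.47 ty,tz cm [-0.55 -1.14]
4 0.63 ty,tz cm [-0.72 -1.04]
5 0.79 ty,tz cm [-0.88 -0.92]
6 0.95 ty,tz cm [-1.01 -0.77]
7 1.11 ty,tz cm [-1.12 -0.6 ]
8 1.27 ty,tz cm [-1.2  -0.41]
9 1.42 ty,tz cm [-1.25 -0.22]
10 1.58 ty,tz cm [-1.27 -0.02]
11 1.74 ty,tz cm [-1.25  0.18]
12 1.9 ty,tz cm [-1.21  0.37]
```

>>> drive_tool:
  rows:
    - {"tx": 0, "ty": -0.06, "tz": -0.63, "ax": 0, "ay": 0, "az": 0, "claw": 0.5}
    - {"tx": 0, "ty": -0.1, "tz": -0.63, "ax": 0, "ay": 0, "az": 0, "claw": 0.5}
    - {"tx": 0, "ty": -0.16, "tz": -0.61, "ax": 0, "ay": 0, "az": 0, "claw": 0.5}
    - {"tx": 0, "ty": -0.2, "tz": -0.6, "ax": 0, "ay": 0, "az": 0, "claw": 0.5}
    - {"tx": 0, "ty": -0.25, "tz": -0.58, "ax": 0, "ay": 0, "az": 0, "claw": 0.5}
    - {"tx": 0, "ty": -0.3, "tz": -0.56, "ax": 0, "ay": 0, "az": 0, "claw": 0.5}
    - {"tx": 0, "ty": -0.34, "tz": -0.53, "ax": 0, "ay": 0, "az": 0, "claw": 0.5}
    - {"tx": 0, "ty": -0.38, "tz": -0.51, "ax": 0, "ay": 0, "az": 0, "claw": 0.5}

```text
time_s: 12.58
tcp_pos: [0.6148, -0.2697, 0.1674]
ee_rot: [[0.277, -0.961, -0.004], [-0.961, -0.277, 0.0], [-0.001, 0.004, -1.0]]
wrist_force: [-1.4, -1.9, -3.3]
gripper_width: 0.122
gripper_force: 30.0
```

```bash
python3 -c "
from h import *
todo(.597,-.275,.117)"
```

```text
t 12.5833 tcp [ 0.6148 -0.2697  0.1674] yaw -73.92 zax [-0.004  0.    -1.   ] F [-1.4 -1.9 -3.3] M [-0.52  0.36  0.04] w 0.122
local cm [0.02 1.84 5.04]
```

Low forces; carrying on along the arc.

>>> drive_tool:
  rows:
    - {"tx": 0, "ty": -0.42, "tz": -0.48, "ax": 0, "ay": 0, "az": 0, "claw": 0.5}
    - {"tx": 0, "ty": -0.46, "tz": -0.44, "ax": 0, "ay": 0, "az": 0, "claw": 0.5}
    - {"tx": 0, "ty": -0.49, "tz": -0.4, "ax": 0, "ay": 0, "az": 0, "claw": 0.5}
    - {"tx": 0, "ty": -0.52, "tz": -0.37, "ax": 0, "ay": 0, "az": 0, "claw": 0.5}
    - {"tx": 0, "ty": -0.55, "tz": -0.32, "ax": 0, "ay": 0, "az": 0, "claw": 0.5}
    - {"tx": 0, "ty": -0.57, "tz": -0.28, "ax": 0, "ay": 0, "az": 0, "claw": 0.5}
    - {"tx": 0, "ty": -0.59, "tz": -0.23, "ax": 0, "ay": 0, "az": 0, "claw": 0.5}
    - {"tx": 0, "ty": -0.61, "tz": -0.18, "ax": 0, "ay": 0, "az": 0, "claw": 0.5}

```text
time_s: 13.25
tcp_pos: [0.6549, -0.2583, 0.1982]
ee_rot: [[0.278, -0.961, -0.003], [-0.961, -0.278, -0.002], [0.001, 0.003, -1.0]]
wrist_force: [-6.6, 1.2, 8.6]
gripper_width: 0.126
gripper_force: 30.1
```

>>> drive_tool:
  rows:
    - {"tx": 0, "ty": -0.62, "tz": -0.13, "ax": 0, "ay": 0, "az": 0, "claw": 0.5}
    - {"tx": 0, "ty": -0.63, "tz": -0.09, "ax": 0, "ay": 0, "az": 0, "claw": 0.5}
    - {"tx": 0, "ty": -0.63, "tz": -0.03, "ax": 0, "ay": 0, "az": 0, "claw": 0.5}
    - {"tx": 0, "ty": -0.63, "tz": 0.01, "ax": 0, "ay": 0, "az": 0, "claw": 0.5}
    - {"tx": 0, "ty": -0.63, "tz": 0.07, "ax": 0, "ay": 0, "az": 0, "claw": 0.5}
    - {"tx": 0, "ty": -0.62, "tz": 0.11, "ax": 0, "ay": 0, "az": 0, "claw": 0.5}
    - {"tx": 0, "ty": -0.6, "tz": 0.17, "ax": 0, "ay": 0, "az": 0, "claw": 0.5}
    - {"tx": 0, "ty": 0, "tz": 0, "ax": 0, "ay": 0, "az": 0, "claw": 0.5}
    - {"tx": 0, "ty": 0, "tz": 0, "ax": 0, "ay": 0, "az": 0, "claw": 0.5}

```text
time_s: 14.0
tcp_pos: [0.7002, -0.2448, 0.1944]
ee_rot: [[0.278, -0.96, 0.004], [-0.96, -0.278, -0.0], [0.001, -0.003, -1.0]]
wrist_force: [-1.0, 3.6, 5.6]
gripper_width: 0.124
gripper_force: 30.0
```

```bash
python3 -c "
from h import *
todo(.597,-.275,.117)"
```

```text
t 14.0 tcp [ 0.7002 -0.2448  0.1944] yaw -73.83 zax [ 0.004 -0.    -1.   ] F [-1.   3.6  5.6] M [0.95 0.39 0.06] w 0.124
local cm [ 0.02 10.78  7.7 ]
```

>>> drive_tool:
  rows:
    - {"tx": 0, "ty": 0, "tz": 0, "ax": 0, "ay": 0, "az": 0, "claw": 4}
    - {"tx": 0, "ty": 0, "tz": 0, "ax": 0, "ay": 0, "az": 0, "claw": 4}
    - {"tx": 0, "ty": 0, "tz": 0, "ax": 0, "ay": 0, "az": 0, "claw": 4}
    - {"tx": 0, "ty": 0, "tz": 0, "ax": 0, "ay": 0, "az": 0, "claw": 4}
    - {"tx": 0, "ty": 0, "tz": -2, "ax": 0, "ay": 0, "az": 0, "claw": 4}
    - {"tx": 0, "ty": 0, "tz": -2.5, "ax": 0, "ay": 0, "az": 0, "claw": 4}
    - {"tx": 0, "ty": 0, "tz": -2.5, "ax": 0, "ay": 0, "az": 0, "claw": 4}
    - {"tx": 0, "ty": 0, "tz": 0, "ax": 0, "ay": 0, "az": 0, "claw": 4}
    - {"tx": 0, "ty": 0, "tz": 0, "ax": 0, "ay": 0, "az": 0, "claw": 4}

```text
time_s: 14.75
tcp_pos: [0.6992, -0.2461, 0.265]
ee_rot: [[0.277, -0.961, 0.004], [-0.961, -0.277, -0.001], [0.002, -0.004, -1.0]]
wrist_force: [-0.7, 0.2, -0.8]
gripper_width: 0.459
gripper_force: 0.0
```

```bash
python3 - <<'E'
from h import *
todo(.592,-.192,.26);knob()
o=[]
for n in("scene","top"):
  p,d=capture(n);np.savez(n+"1.npz",p=p,d=d);u,v=proj([.6,-.195,.13],n).astype(int)
  o.append(cv2.resize(p[v-40:v+40,u-40:u+40][:,:,::-1],None,fx=5,fy=5,interpolation=cv2.INTER_CUBIC))
  W=cloud(d,n);q=p.astype(int);g=(d>0)&(q[...,1]>q[...,0]*1.5)&(q[...,1]>q[...,2]*1.5)&(W[...,1]<-.1)&(W[...,2]>.1)
  print(n,g.sum(),W[g].mean(0) if g.any() else 0)
  if g.any(): c,r=cv2.minEnclosingCircle(np.float32(np.argwhere(g)[:,::-1]));print(at(*c,.122,n),r)
cv2.imwrite("pics/o.png",np.hstack(o))
E
```

```text
t 14.75 tcp [ 0.6992 -0.2461  0.265 ] yaw -73.93 zax [ 0.004 -0.001 -1.   ] F [-0.7  0.2 -0.8] M [0.15 0.01 0.05] w 0.459
local cm [-8.17  8.81  0.45]
knob top z [0.1491 0.1523 0.1545] 97 red 0
scene 21 [ 0.61600969 -0.18390424  0.17249972]
[ 0.52042273 -0.38622587  0.122     ] 41.70441436767578
top 75 [ 0.59697993 -0.19331789  0.12233908]
[ 0.66001517 -0.23264114  0.122     ] 24.438798904418945
```

View pics/o.png

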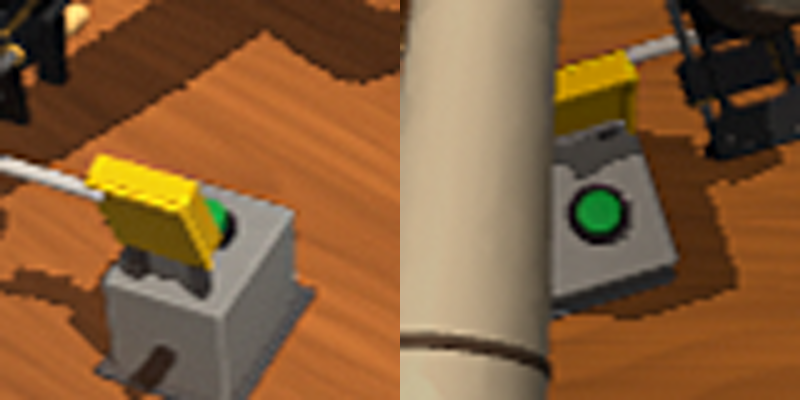

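Guard open and standing back (top crop), green button visible at (600,212) in the top half, i.e. about (0.596, -0.193). I'll turn the gripper by 90° so that its body clears the guard.

>>> drive_tool:
  rows:
    - {"tx": 0, "ty": 0, "tz": 0, "ax": 0, "ay": 0, "az": -0.12, "claw": 0}
    - {"tx": 0, "ty": 0, "tz": 0, "ax": 0, "ay": 0, "az": -0.12, "claw": 0}
    - {"tx": 0, "ty": 0, "tz": 0, "ax": 0, "ay": 0, "az": -0.12, "claw": 0}
    - {"tx": 0, "ty": 0, "tz": 0, "ax": 0, "ay": 0, "az": -0.12, "claw": 0}
    - {"tx": 0, "ty": 0, "tz": 0, "ax": 0, "ay": 0, "az": -0.12, "claw": 0}
    - {"tx": 0, "ty": 0, "tz": 0, "ax": 0, "ay": 0, "az": -0.12, "claw": 0}
    - {"tx": 0, "ty": 0, "tz": 0, "ax": 0, "ay": 0, "az": -0.12, "claw": 0}
    - {"tx": 0, "ty": 0, "tz": 0, "ax": 0, "ay": 0, "az": -0.12, "claw": 0}
    - {"tx": 0, "ty": 0, "tz": 0, "ax": 0, "ay": 0, "az": -0.12, "claw": 0}
    - {"tx": 0, "ty": 0, "tz": 0, "ax": 0, "ay": 0, "az": -0.12, "claw": 0}

```text
time_s: 15.73
tcp_pos: [0.698, -0.2456, 0.261]
ee_rot: [[0.996, -0.084, -0.003], [-0.084, -0.996, 0.001], [-0.003, -0.0, -1.0]]
wrist_force: [0.3, -0.4, -0.2]
gripper_width: 0.005
gripper_force: 0.0
```

>>> drive_tool:
  rows:
    - {"tx": 0, "ty": 0, "tz": 0, "ax": 0, "ay": 0, "az": -0.12, "claw": 0}
    - {"tx": 0, "ty": 0, "tz": 0, "ax": 0, "ay": 0, "az": -0.12, "claw": 0}
    - {"tx": 0, "ty": 0, "tz": 0, "ax": 0, "ay": 0, "az": -0.12, "claw": 0}
    - {"tx": 0, "ty": 0, "tz": 0, "ax": 0, "ay": 0, "az": 0, "claw": 0}

```text
time_s: 16.07
tcp_pos: [0.698, -0.2455, 0.2611]
ee_rot: [[0.963, 0.269, -0.003], [0.269, -0.963, 0.001], [-0.003, -0.001, -1.0]]
wrist_force: [0.3, 0.8, -1.3]
gripper_width: 0.006
gripper_force: 0.0
```

```bash
python3 -c "
from h import *
todo(.595,-.1935,.26)"
```

```text
t 16.0667 tcp [ 0.698  -0.2455  0.2611] yaw 15.59 zax [-0.003  0.001 -1.   ] F [ 0.3  0.8 -1.3] M [-0.1   0.01 -0.03] w 0.006
local cm [-8.52 -7.78  0.15]
```

>>> drive_tool:
  rows:
    - {"tx": -2.84, "ty": -2.6, "tz": 0, "ax": 0, "ay": 0, "az": 0, "claw": 0}
    - {"tx": -2.84, "ty": -2.6, "tz": 0, "ax": 0, "ay": 0, "az": 0, "claw": 0}
    - {"tx": -2.84, "ty": -2.6, "tz": 0, "ax": 0, "ay": 0, "az": 0, "claw": 0}
    - {"tx": 0, "ty": 0, "tz": 0, "ax": 0, "ay": 0, "az": 0, "claw": 0}
    - {"tx": 0, "ty": 0, "tz": 3.5, "ax": 0, "ay": 0, "az": 0, "claw": 0}
    - {"tx": 0, "ty": 0, "tz": 3.5, "ax": 0, "ay": 0, "az": 0, "claw": 0}
    - {"tx": 0, "ty": 0, "tz": 3.3, "ax": 0, "ay": 0, "az": 0, "claw": 0}
    - {"tx": 0, "ty": 0, "tz": 2.4, "ax": 0, "ay": 0, "az": 0, "claw": 0}
    - {"tx": 0, "ty": 0, "tz": 0, "ax": 0, "ay": 0, "az": 0, "claw": 0}
    - {"tx": 0, "ty": 0, "tz": 0, "ax": 0, "ay": 0, "az": 0, "claw": 0}

```text
time_s: 16.9
tcp_pos: [0.5949, -0.1934, 0.1346]
ee_rot: [[0.964, 0.265, -0.004], [0.265, -0.964, -0.0], [-0.004, -0.001, -1.0]]
wrist_force: [0.5, -0.4, 0.6]
gripper_width: 0.005
gripper_force: 0.0
```

```bash
python3 -c "
from h import *
todo(.595,-.1935,.122)"
```

```text
t 16.9 tcp [ 0.5949 -0.1934  0.1346] yaw 15.39 zax [-0.004 -0.    -1.   ] F [ 0.5 -0.4  0.6] M [-0.05 -0.08 -0.03] w 0.005
local cm [0.01 0.01 1.26]
```

>>> drive_tool:
  rows:
    - {"tx": 0, "ty": 0, "tz": 0.6, "ax": 0, "ay": 0, "az": 0, "claw": 0}
    - {"tx": 0, "ty": 0, "tz": 0.5, "ax": 0, "ay": 0, "az": 0, "claw": 0}
    - {"tx": 0, "ty": 0, "tz": 0.2, "ax": 0, "ay": 0, "az": 0, "claw": 0}
    - {"tx": 0, "ty": 0, "tz": 0.2, "ax": 0, "ay": 0, "az": 0, "claw": 0}
    - {"tx": 0, "ty": 0, "tz": 0, "ax": 0, "ay": 0, "az": 0, "claw": 0}
    - {"tx": 0, "ty": 0, "tz": 0, "ax": 0, "ay": 0, "az": 0, "claw": 0}

```text
time_s: 17.4
tcp_pos: [0.596, -0.1933, 0.122]
ee_rot: [[0.964, 0.267, 0.002], [0.267, -0.964, -0.0], [0.001, 0.001, -1.0]]
wrist_force: [-1.4, -0.2, 1.5]
gripper_width: 0.005
gripper_force: 1.4
```

>>> drive_tool:
  rows:
    - {"tx": 0, "ty": 0, "tz": 0.1, "ax": 0, "ay": 0, "az": 0, "claw": 0}
    - {"tx": 0, "ty": 0, "tz": 0.1, "ax": 0, "ay": 0, "az": 0, "claw": 0}
    - {"tx": 0, "ty": 0, "tz": 0, "ax": 0, "ay": 0, "az": 0, "claw": 0}

```text
time_s: 17.65
tcp_pos: [0.596, -0.1933, 0.1191]
ee_rot: [[0.964, 0.267, 0.001], [0.267, -0.964, -0.0], [0.001, 0.0, -1.0]]
wrist_force: [0.8, -0.3, 1.0]
gripper_width: 0.006
gripper_force: 0.6
```

>>> drive_tool:
  rows:
    - {"tx": 0, "ty": 0, "tz": 0.1, "ax": 0, "ay": 0, "az": 0, "claw": 0}
    - {"tx": 0, "ty": 0, "tz": 0.1, "ax": 0, "ay": 0, "az": 0, "claw": 0}
    - {"tx": 0, "ty": 0, "tz": 0, "ax": 0, "ay": 0, "az": 0, "claw": 0}

```text
time_s: 17.9
tcp_pos: [0.5957, -0.1933, 0.1166]
ee_rot: [[0.964, 0.267, 0.0], [0.267, -0.964, -0.0], [0.0, 0.0, -1.0]]
wrist_force: [1.1, 0.7, 1.6]
gripper_width: 0.01
gripper_force: 0.8
```

>>> drive_tool:
  rows:
    - {"tx": 0, "ty": 0, "tz": 0.1, "ax": 0, "ay": 0, "az": 0, "claw": 0}
    - {"tx": 0, "ty": 0, "tz": 0.1, "ax": 0, "ay": 0, "az": 0, "claw": 0}
    - {"tx": 0, "ty": 0, "tz": 0, "ax": 0, "ay": 0, "az": 0, "claw": 0}
    - {"tx": 0, "ty": 0, "tz": 0, "ax": 0, "ay": 0, "az": 0, "claw": 0}

```text
time_s: 18.23
tcp_pos: [0.5958, -0.1933, 0.1164]
ee_rot: [[0.964, 0.267, 0.001], [0.267, -0.964, -0.001], [0.001, 0.001, -1.0]]
wrist_force: [-2.2, 0.6, 7.0]
gripper_width: 0.008
gripper_force: 3.7
```

>>> drive_tool:
  rows:
    - {"tx": 0, "ty": 0, "tz": 0.1, "ax": 0, "ay": 0, "az": 0, "claw": 0}
    - {"tx": 0, "ty": 0, "tz": 0, "ax": 0, "ay": 0, "az": 0, "claw": 0}
    - {"tx": 0, "ty": 0, "tz": 0, "ax": 0, "ay": 0, "az": 0, "claw": 0}

```text
time_s: 18.48
tcp_pos: [0.5958, -0.1933, 0.1164]
ee_rot: [[0.963, 0.268, 0.001], [0.268, -0.963, -0.001], [0.001, 0.001, -1.0]]
wrist_force: [-3.9, 2.5, 10.7]
gripper_width: 0.006
gripper_force: 5.5
```

Stopped hard at 5.6 mm down with rising force: the button is bottomed. Lifting off and checking.

>>> drive_tool:
  rows:
    - {"tx": 0, "ty": 0, "tz": -1, "ax": 0, "ay": 0, "az": 0, "claw": 0}
    - {"tx": 0, "ty": 0, "tz": -3, "ax": 0, "ay": 0, "az": 0, "claw": 0}
    - {"tx": 0, "ty": 0, "tz": -3.5, "ax": 0, "ay": 0, "az": 0, "claw": 0}
    - {"tx": 0, "ty": 0, "tz": -3.5, "ax": 0, "ay": 0, "az": 0, "claw": 0}
    - {"tx": 0, "ty": 0, "tz": -3.5, "ax": 0, "ay": 0, "az": 0, "claw": 0}
    - {"tx": -3, "ty": 2, "tz": 0, "ax": 0, "ay": 0, "az": 0, "claw": 0}
    - {"tx": -3, "ty": 2, "tz": 0, "ax": 0, "ay": 0, "az": 0, "claw": 0}
    - {"tx": -3, "ty": 2, "tz": 0, "ax": 0, "ay": 0, "az": 0, "claw": 0}
    - {"tx": 0, "ty": 0, "tz": 0, "ax": 0, "ay": 0, "az": 0, "claw": 0}
    - {"tx": 0, "ty": 0, "tz": 0, "ax": 0, "ay": 0, "az": 0, "claw": 0}

```text
time_s: 19.32
tcp_pos: [0.5233, -0.2763, 0.259]
ee_rot: [[0.965, 0.264, -0.001], [0.264, -0.965, 0.0], [-0.0, -0.001, -1.0]]
wrist_force: [0.9, -0.3, -0.1]
gripper_width: 0.004
gripper_force: 0.0
```

```bash
python3 - <<'E'
from h import *
todo(.5,-.2);knob()
def green(p,d):
    W=cloud(d,"top");q=p.astype(int);g=(d>0)&(q[...,1]>q[...,0]*1.5)&(q[...,1]>q[...,2]*1.5)&(np.hypot(W[...,0]-.596,W[...,1]+.193)<.03);print("green",g.sum(),np.median(W[g],0) if g.any() else 0)
z=np.load("top1.npz");green(z["p"],z["d"]);p,d=capture("top");green(p,d)
o=[]
for n in("scene","top"):
  p,d=capture(n);u,v=proj([.6,-.195,.13],n).astype(int)
  o.append(cv2.resize(p[v-40:v+40,u-40:u+40][:,:,::-1],None,fx=5,fy=5,interpolation=cv2.INTER_CUBIC))
cv2.imwrite("pics/f.png",np.hstack(o))
E
```

```text
t 19.3167 tcp [ 0.5233 -0.2763  0.259 ] yaw 15.31 zax [-0.001  0.    -1.   ] F [ 0.9 -0.3 -0.1] M [-0.08 -0.09  0.01] w 0.004
local cm [-0.23 -7.98  0.  ]
knob top z [0.1496 0.1538 0.155 ] 91 red 0
green 74 [ 0.59574784 -0.19186717  0.1195683 ]
green 0 0
```

View pics/f.png

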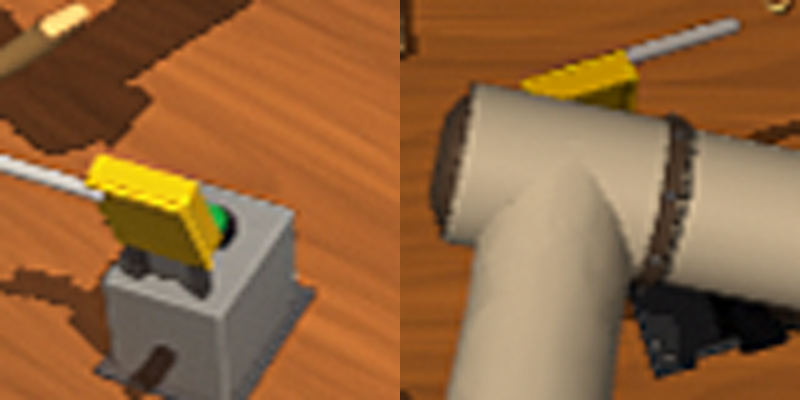

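Guard open; the arm hides the button from the top camera. Moving aside to measure it.

>>> drive_tool:
  rows:
    - {"tx": 0, "ty": 3.5, "tz": 0, "ax": 0, "ay": 0, "az": 0, "claw": 0}
    - {"tx": 0, "ty": 3.5, "tz": 0, "ax": 0, "ay": 0, "az": 0, "claw": 0}
    - {"tx": 0, "ty": 3.5, "tz": 0, "ax": 0, "ay": 0, "az": 0, "claw": 0}
    - {"tx": 0, "ty": 3.5, "tz": 0, "ax": 0, "ay": 0, "az": 0, "claw": 0}
    - {"tx": 0, "ty": 3.5, "tz": 0, "ax": 0, "ay": 0, "az": 0, "claw": 0}
    - {"tx": 0, "ty": 3.5, "tz": 0, "ax": 0, "ay": 0, "az": 0, "claw": 0}
    - {"tx": 0, "ty": 0, "tz": 0, "ax": 0, "ay": 0, "az": 0, "claw": 0}
    - {"tx": 0, "ty": 0, "tz": 0, "ax": 0, "ay": 0, "az": 0, "claw": 0}

```text
time_s: 20.18
tcp_pos: [0.5814, -0.4781, 0.2557]
ee_rot: [[0.964, 0.266, -0.003], [0.266, -0.964, 0.002], [-0.003, -0.003, -1.0]]
wrist_force: [-0.5, -0.1, 0.0]
gripper_width: 0.005
gripper_force: 0.0
```

```bash
python3 - <<'E'
from h import *
def green(p,d):
    W=cloud(d,"top");q=p.astype(int);g=(d>0)&(q[...,1]>q[...,0]*1.5)&(q[...,1]>q[...,2]*1.5)&(np.hypot(W[...,0]-.596,W[...,1]+.193)<.03);print("green",g.sum(),np.median(W[g],0) if g.any() else 0,W[g].mean(0))
z=np.load("top1.npz");green(z["p"],z["d"]);p,d=capture("top");green(p,d);knob();todo(.5,-.4)
E
```

```text
green 74 [ 0.59574784 -0.19186717  0.1195683 ] [ 0.59599763 -0.19294059  0.11807661]
green 67 [ 0.59638074 -0.19208895  0.11570908] [ 0.59591657 -0.19227137  0.11541243]
knob top z [0.1487 0.1539 0.1554] 98 red 0
t 20.2833 tcp [ 0.5814 -0.4764  0.2583] yaw 15.55 zax [-0.001  0.001 -1.   ] F [0.7 0.4 0.7] M [-0.01 -0.02 -0.01] w 0.008
local cm [-5.79 -9.55  0.01]
```

```bash
python3 -c "
from station import *
print(finish_job())"
```

```text
the job is handed in; nothing more can be done
None
```

The job is handed in at about 20 s: the camera showed the gear knob fully home, the guard open and the start button latched down, with the arm clear of everything and the mallet, gouge, jar and tile never touched; the judge's result was not returned.

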